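Make up two gift kits on the market table

ROBOT

A 7-joint arm with a two-finger parallel gripper is mounted at the origin on the work surface; the furniture and walls round the work are solid. World frame = base frame: x ahead of the robot, y to its left, z up, the work surface at z = 0. Lengths are in m, angles in rad, forces in N, time in s.
With the tool pointing down it reaches from about 0.425 to 0.875 m from the base axis. Payload 4.7 kg.
Tool frame: the origin (TCP) lies on the centre line of the jaws, within the pads' length; the fingertips stand 8 mm ahead of it and the grasp point (between the pads) lies 11 mm behind it (r.tip_reach is the distance from the TCP to the fingertips, in m); z points along the fingers, y is the line along which they close (so a half turn about z gives the same grasp; the last joint's range is limited). The gripper opens to 87 mm and grips with 3 to 60 N. Pads are 19 mm wide; open, the fingers measure 117 mm over their backs; the gripper's body (75 mm by 190 mm) begins 51 mm behind the grasp point.
Start: joints at [1.275, 0.321, -0.07, 1.45, 0.023, 1.371, -0.057], TCP at [0.198, -0.619, 0.192] pointing down, gripper open.
Joint ranges: [-2.86, 2.86], [-0.3, 2.09], [-1.38, 1.24], [0.06, 2.45], [-1.56, 4.7], [0.09, 2.05], [-2.69, 2.69]. Speed limits (rad/s): [2.57, 2.57, 3.14, 3.14, 3.14, 3.14, 3.14].

INTERFACE

Orientations are given as [roll, pitch, yaw] about the fixed x, y, z axes, in that order (R = Rz(yaw) Ry(pitch) Rx(roll)).
In Python, from cell import r gives the robot as it stands.
- The arm moves only by the tool drive_tool, never from a script. Its argument "increments" is a list of rows, each a list of 3 entries, a list of its own where there are three numbers: the turn, a rotation vector about the tool's x, y, z in rad, then the shift along the tool's x, y, z in mm, then the finger opening in mm, from 0 to 87. In form: [[[rx, ry, rz], [x, y, z], claw], ...]. A call has 1 to 10 rows; each row is the pose to reach, as a shift and turn from the pose commanded when the call began, along the tool's axes at that moment; what a row does not reach only later rows make up. A row lasts 1/10 s, in which the tool goes at most 50 mm and 8.59 degrees, less where a joint would pass 70% of its speed; a pose out of reach is approached as far as the arm can. A call with a gripper value outside its range is refused whole. The fingers move at their own pace and stop on an object; "force" is the grip in N (left out, the last holds). Time passes only in rows, so rows that repeat a pose let the fingers close. It gives the time, the measured TCP pose, the force, the opening and the grip force at its end, in the units of the state.
- r.observe(): the state, without advancing time (a new reading comes with each control period).
- r.camera(name): name is "side" or "top"; returns a dict with "pixels" (480x640x3 uint8, blue, green, red), "fx", "fy", "cx", "cy" (pixels), "k1" (the pictures are not rectified: a ray, as slopes to the right and down, at radius r is drawn at 1 + k1 r^2 times it, then the intrinsics apply), "R" (3x3) and "t" (3): a world point X has camera coordinates R X + t. Camera axes: x right, y down, z forward; pixel columns grow to the right and rows downward; lengths in m; the calibration is good to about 2 mm. A picture is of the moment at which its call begins. There is no depth.
- r.hand_in(): hands the job in; it is judged then, once.
Trained networks look in the newest picture that a camera, given by its name, has taken for a name from the list of things; names that differ only in an ending like _2 or _b are one class to them, and where a whole thing is asked for, a point or a joint stands for the part that bears it (a point fixed in the world has none). Each returns a list of dicts, best first, with "conf" (0 to 1); they miss things now and then, are a little off and sometimes report something else, mostly with a low value. They report only what shows in the picture. A call takes as long as a camera call. They do not tell look-alikes from the thing itself.
- r.spot_in(camera, target): "location" ([x, y, z] in m, in world coordinates, good to about 4 mm: the middle of the surface that is visible of it).
The state is a dict: "time_s": time; "joints": joint angles; "dq": joint speeds; "joint_torque": joint torques, N m; "tool_pos": TCP position; "orientation": TCP orientation; "force": force on the tool from outside, world axes, zero at the start; "wrist_torque": the same for the moment, N m; "finger_gap": finger opening in m; "grip_force": force on a finger pad.
Only numpy, scipy, OpenCV 4.12 (cv2) and the standard library are available. Lean on these libraries where they do the work, as an engineer would, in place of code of your own. Each camera call takes 0.05 s, during which the arm holds its last target. There are 200 camera calls.

TASK

Make up two gift kits from the stock on the table. The long tray gets the small stool in the middle of its length, with one thread spool (either one) at one end and the long brooch at the other end; the square tray gets the other spool and the round brooch. Everything must rest on its tray's floor, the stool and spools standing upright and brooches lying flat the right way up, and the big stool and the bracelet must stay where they are.

Things in the scene. Friction and masses are not known exactly. Their poses are not given: they have to be found in the camera images.
- long_tray: the long shallow wooden tray, fixed to the table: outside 85 mm (its x) by 190 mm (its y, the long way) by 21 mm high; floor 5 mm thick, inside 76 by 180 mm. The origin is the centre of its underside
- square_tray: the square shallow wooden tray, fixed to the table: outside 130 by 130 mm (its x and y), 20 mm high; floor and walls 5 mm thick, inside 120 by 120 mm. The origin is the centre of its underside
- spool_a_centre (a point): a thread spool with wooden flanges, standing upright, red thread, 24 mm in diameter, 36 mm high (the two spools are interchangeable). The point is its centre, 18 mm above its foot; z is its axis, up
- spool_b_centre (a point): a thread spool with wooden flanges, standing upright, blue thread, 24 mm in diameter, 36 mm high (the two spools are interchangeable). The point is its centre, 18 mm above its foot; z is its axis, up
- round_brooch_centre (a point): the round wooden brooch with a dark middle, lying flat: a disc 36 mm in diameter, its upright edge 10 mm high, 12 mm with its dome. The point is its centre, 5 mm above its underside; z points up
- long_brooch_centre (a point): the long slim plain wooden brooch, shaped like a bird, lying flat: 24 mm wide (its x) by 54 mm long (its y), 11 mm high. The point is its centre, 5.5 mm above its underside; z points up
- small_stool_centre (a point): the small three-legged wooden stool with a plain wooden seat, standing: round seat 52 mm in diameter, 6 mm thick, its top 40 mm above the feet; the feet stand within 20 mm of the axis. Grasp it across the seat. The point is on its axis, 20 mm above the feet; z points up
- big_stool_centre (a point): the big three-legged stool with a black seat, which stays where it is: seat 68 mm in diameter, 58 mm high. The point is on its axis, 29 mm above the feet
- bracelet_centre (a point): a bracelet of dark wooden beads lying flat, which stays where it is: 67 mm in diameter, 12 mm high. The point is its centre, 6 mm up
- goblet (a point): a turned dark wooden goblet, fixed to the table among the stock, a bystander to keep clear of: 57 mm in diameter, 57 mm high. The point is on its axis, 28 mm above the table
Things that resemble listed ones, but are neither listed nor needed, are in the scene too. Leave any pink or red look-alike of the part that bears round_brooch_centre alone.

How it is judged:
By the outcome, as a careful person would: the job done as asked, in the order asked, and still so for the second after the job is handed in, with the robot touching nothing.
It also fails if it takes over 115 s, if anything falls off the work surface, if the arm or the gripper's body presses on something with over 40 N, if the wrist force passes 120 N, or if a joint passes its speed limit or range.

## Working session

There is one attempt and no reset: what is moved stays moved. The work goes in short steps, Python scripts to look and compute and a tool call to move; the robot and the scene stay as the last step left them, time stands still between calls to the robot, and variables do not carry over. Pictures are saved under pics/ and viewed, at most 14 in all, crops included, and the job is handed in when it is done.

Besides the shell and the picture viewer there is one more tool, called after ">>>" in YAML: its name, and indented under it one key for each argument. drive_tool: Moves the arm, as the interface text tells. Its arguments: {"type":"object","properties":{"increments":{"type":"array"},"force":{"type":"number"}},"required":["increments"]}

```bash
mkdir -p pics
cat > h.py <<'E'
import numpy as np, cv2
from cell import r
def px(c,X):
    p=np.array(c["R"])@np.array(X)+np.array(c["t"]); s=p[:2]/p[2]; s=s*(1+c["k1"]*(s@s))
    return np.array([c["fx"]*s[0]+c["cx"],c["fy"]*s[1]+c["cy"]])
def ray(c,u,v,z):
    d=np.array([(u-c["cx"])/c["fx"],(v-c["cy"])/c["fy"]]); s=d.copy()
    for _ in range(20): s=d/(1+c["k1"]*(s@s))
    R=np.array(c["R"]); o=-R.T@np.array(c["t"]); w=R.T@np.array([s[0],s[1],1])
    return o+w*(z-o[2])/w[2]
E
python3 - <<'E'
from h import *
for n in("top","side"):
    c=r.camera(n); cv2.imwrite(f"pics/{n}0.png",c["pixels"]); print(n,c["fx"],c["k1"],(-np.array(c["R"]).T@np.array(c["t"])).round(3))
    for t in "long_tray square_tray spool_a_centre round_brooch_centre long_brooch_centre small_stool_centre big_stool_centre bracelet_centre goblet".split():
        print(t,[(np.round(d["location"],3).tolist(),round(d["conf"],2),px(c,d["location"]).round().tolist()) for d in r.spot_in(n,t)])
print(r.observe())
E
```

```text
top 604.4681379406017 0.03931260812517151 [0.261 0.039 1.548]
long_tray [([0.436, -0.276, 0.004], 0.77, [446.0, 299.0])]
square_tray [([0.444, 0.305, 0.005], 0.96, [219.0, 293.0])]
spool_a_centre [([0.469, 0.131, 0.032], 0.56, [286.0, 283.0]), ([0.576, 0.06, 0.06], 0.28, [315.0, 239.0])]
round_brooch_centre [([0.576, 0.061, 0.056], 0.74, [315.0, 240.0]), ([0.626, 0.329, 0.008], 0.63, [213.0, 223.0]), ([0.638, 0.241, 0.008], 0.47, [247.0, 219.0]), ([0.436, -0.274, 0.008], 0.19, [446.0, 299.0])]
long_brooch_centre []
small_stool_centre [([0.563, -0.076, 0.036], 0.6, [368.0, 247.0])]
big_stool_centre [([0.574, 0.06, 0.057], 0.61, [315.0, 240.0])]
bracelet_centre [([0.665, 0.124, 0.007], 0.72, [292.0, 210.0])]Traceback (most recent call last):
  File "<stdin>", line 5, in <module>
ValueError: it knows: big_stool_centre, bracelet_centre, long_brooch_centre, long_tray, round_brooch_centre, small_stool_centre, spool_a_centre, spool_b_centre, square_tray
```

View pics/top0.png

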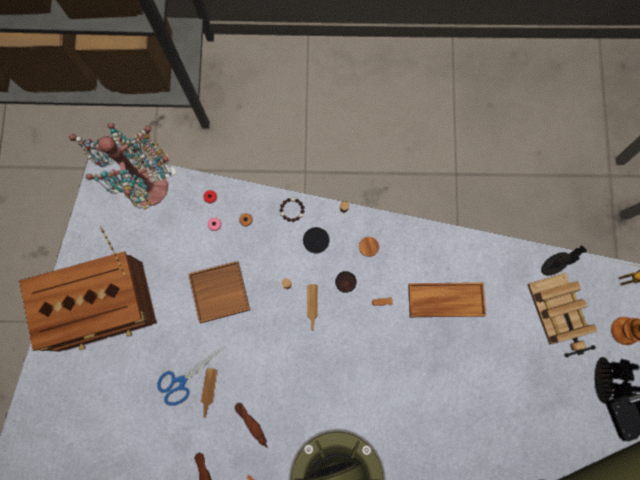

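The top picture shows the square tray at (219,293), the long tray at (446,299), spools at (286,283) and (344,207), the small stool at (369,246), and the goblet at (345,281). The wooden round brooch is at (246,219), with a pink one at (214,224) and a red one at (210,196). The long brooch is probably at (382,301): it fits 54x24 mm, while the paddles at (312,305) and (209,392) are too long. An enlarged crop will confirm this.

Run:
```python
from h import *
c=r.camera("side"); cv2.imwrite("pics/side0.png",c["pixels"]); print((-np.array(c["R"]).T@np.array(c["t"])).round(3))
for t in "long_tray square_tray spool_a_centre spool_b_centre round_brooch_centre long_brooch_centre small_stool_centre big_stool_centre bracelet_centre".split():
    print(t,[(np.round(d["location"],3).tolist(),round(d["conf"],2),px(c,d["location"]).round().tolist()) for d in r.spot_in("side",t)])
i=cv2.imread("pics/top0.png")[185:335,180:400]
cv2.imwrite("pics/crop0.png",cv2.resize(i,None,fx=3.6,fy=3.6,interpolation=cv2.INTER_CUBIC))
print(r.observe())
```

```text
[0.247 0.746 0.523]
long_tray [([0.436, -0.268, 0.006], 0.95, [422.0, 203.0])]
square_tray [([0.446, 0.294, 0.006], 0.59, [321.0, 358.0])]
spool_a_centre [([0.468, 0.14, 0.026], 0.87, [347.0, 286.0]), ([0.668, -0.005, 0.025], 0.47, [286.0, 223.0]), ([0.574, 0.065, 0.061], 0.21, [312.0, 235.0])]
spool_b_centre [([0.671, -0.007, 0.026], 0.5, [285.0, 222.0])]
round_brooch_centre [([0.623, 0.332, 0.009], 0.88, [208.0, 335.0]), ([0.637, 0.251, 0.005], 0.73, [230.0, 304.0]), ([0.697, 0.349, 0.008], 0.67, [164.0, 328.0])]
long_brooch_centre [([0.427, -0.108, 0.008], 0.4, [408.0, 234.0])]
small_stool_centre [([0.566, -0.066, 0.039], 0.57, [341.0, 216.0])]
big_stool_centre [([0.573, 0.065, 0.06], 0.86, [312.0, 235.0])]
bracelet_centre [([0.665, 0.127, 0.01], 0.58, [255.0, 261.0])]
{'time_s': 0.95, 'joints': array([ 1.27507536,  0.32096691, -0.07012041,  1.45048854,  0.02256487,
        1.37081555, -0.05690312]), 'dq': array([ 1.95717277e-03, -3.58898333e-05,  1.20912204e-03,  8.08336901e-04,
        1.23847423e-03,  1.25657755e-03, -8.76519515e-04]), 'joint_torque': array([ 2.12374152e-04, -4.91107750e+01, -4.03712159e-01, -3.12778795e+01,
       -6.36527105e-02,  3.34338925e-02,  3.29485124e-05]), 'tool_pos': array([ 0.19818426, -0.61907376,  0.19211395]), 'orientation': array([3.14148523e+00, 3.90187908e-06, 3.09848996e-01]), 'force': array([ 0.33418748, -0.75593051,  0.8172092 ]), 'wrist_torque': array([0.03787304, 0.02563053, 0.00735399]), 'grip_force': 0.0, 'finger_gap': 0.08672498941528767}
```

View pics/crop0.png

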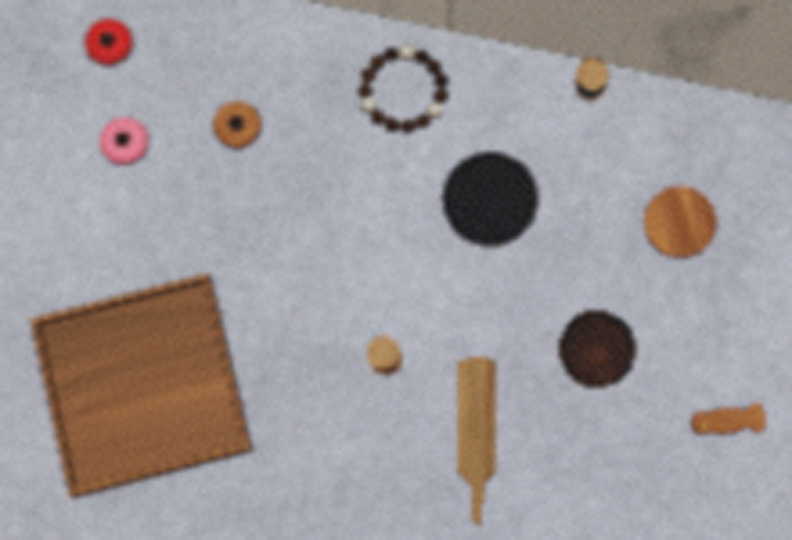

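View pics/side0.png

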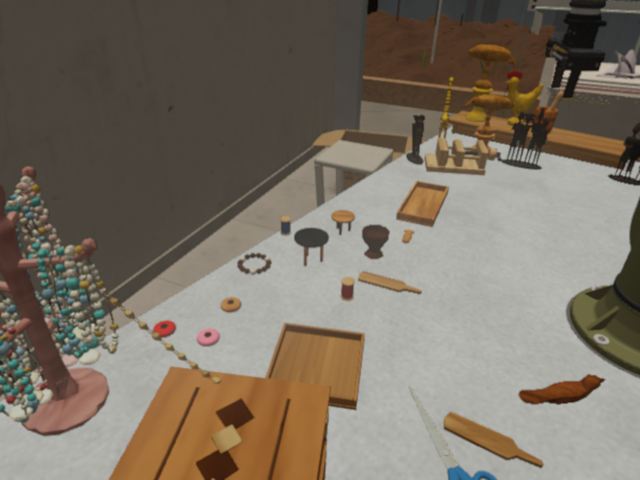

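The crop confirms it. Of the three discs, brown (246,219), pink (214,224) and red (210,196), only the brown one is wooden with a dark middle. The bird-shaped piece at (382,301) is the long brooch. The side view shows both spools standing (red at (347,286), blue at (285,223)), the small plain-seated stool at (343,218), and the goblet at (376,240). Next I measure positions by segmentation.

```bash
cat >> h.py <<'E'
def blob(c,box,smin=90):
    x0,y0,x1,y1=box; m=(c["pixels"][y0:y1,x0:x1]); s=cv2.resize(m,None,fx=4,fy=4,interpolation=cv2.INTER_CUBIC)
    k=(cv2.cvtColor(s,cv2.COLOR_BGR2HSV)[...,1]>smin).astype(np.uint8)
    q=max(cv2.findContours(k,0,2)[0],key=cv2.contourArea).reshape(-1,2)
    return (q+.5)/4-.5+[x0,y0]
def rect(c,box,z,smin=90):
    q=blob(c,box,smin); w=np.array([ray(c,u,v,z)[:2] for u,v in q])
    (p,d,a)=cv2.minAreaRect((w*1000).astype(np.float32)); return np.round(p,1),np.round(d,1),round(a,1)
def go(X,Y,Z,yaw):
    "tool increment from the measured pose to a world TCP pose (m, rad)"
    from scipy.spatial.transform import Rotation as T
    o=r.observe(); A=T.from_euler("xyz",o["orientation"]); B=T.from_euler("xyz",[np.pi,0,yaw])
    print("turn",(A.inv()*B).as_rotvec().round(3),"shift",(A.inv().apply(np.array([X,Y,Z])-o["tool_pos"])*1000).round(1),"pos",o["tool_pos"].round(4),o["orientation"].round(3),"gap",round(o["finger_gap"]*1000,1))
E
python3 - <<'E'
from h import *
c=r.camera("top")
for n,b,z in [("long_tray",(395,270,500,330),.021),("square",(178,250,260,335),.02),("round",(234,208,258,231),.01),("longb",(365,290,398,312),.008),
 ("stool",(352,230,386,262),.04),("spoolA",(277,273,297,293),.036),("spoolB",(337,198,352,212),.036)]:
    for s in (60,90,): print(n,s,*rect(c,b,z,s))
go(.563,-.072,.15,0.9)
E
```

```text
long_tray 60 [ 434.  -274.2] [ 86.1 191.4] 1.7
long_tray 90 [ 434. -274.] [ 84.8 189.9] 1.7
square 60 [446.5 303.1] [130.8 130.1] 15.7
square 90 [446.3 303.1] [129.2 128.5] 15.6
round 60 [637.6 244.2] [34.5 33.9] 2.1
round 90 [638.1 244.3] [32.7 32.5] 47.4
longb 60 [ 429. -112.] [20.5 52.6] 2.6
longb 90 [ 428.7 -111.9] [18.7 51.4] 4.2
stool 60 [564.5 -75.7] [50.6 50.4] 0.8
stool 90 [564.5 -75.7] [49.3 49.1] 0.8
spoolA 60 [467.2 131.3] [25.4 23.3] 1.4
spoolA 90 [466.9 131.3] [23.5 20.8] 1.4
spoolB 60 [672.5 -12.8] [22.2 27. ] 78.2
spoolB 90 [672.2 -12.8] [20.1 24.5] 76.8
turn [ 0.    0.   -0.59] shift [ 514.3 -409.7   42. ] pos [ 0.1982 -0.6191  0.1921] [3.142 0.    0.31 ] gap 87.0
```

>>> drive_tool:
  increments:
    - [[0,0,-1.29],[514.6,-405.7,0],87]
    - [[0,0,-1.29],[514.6,-405.7,0],87]
    - [[0,0,-1.29],[514.6,-405.7,0],87]
    - [[0,0,-1.29],[514.6,-405.7,0],87]
    - [[0,0,-1.29],[514.6,-405.7,0],87]
    - [[0,0,-1.29],[514.6,-405.7,0],87]
    - [[0,0,-1.29],[514.6,-405.7,0],87]
    - [[0,0,-1.29],[514.6,-405.7,0],87]
    - [[0,0,-1.29],[514.6,-405.7,0],87]
    - [[0,0,-1.29],[514.6,-405.7,0],87]
  force: 15

```text
time_s: 2.0
tool_pos: [0.4786, -0.2029, 0.1925]
orientation: [3.141, 0.001, 1.602]
force: [0.7, -0.4, -0.2]
finger_gap: 0.0871
grip_force: 0.0
```

```bash
python3 -c "
from h import *
go(.5645,-.0757,.12,1.6)"
```

```text
turn [0.001 0.001 0.002] shift [124.6  89.7  72.4] pos [ 0.4786 -0.2029  0.1925] [3.141e+00 1.000e-03 1.602e+00] gap 87.1
```

>>> drive_tool:
  increments:
    - [[0,0,0],[124,89,72],87]
    - [[0,0,0],[124,89,72],87]
    - [[0,0,0],[124,89,72],87]
    - [[0,0,0],[124,89,72],87]
    - [[0,0,0],[124,89,72],87]
    - [[0,0,0],[124,89,72],87]

```text
time_s: 2.6
tool_pos: [0.5629, -0.0786, 0.1201]
orientation: [-3.141, 0.001, 1.6]
force: [0.8, -1.1, -0.4]
finger_gap: 0.0872
grip_force: 0.0
```

Run:
```python
from h import *
go(.5645,-.0757,.030,1.6)
c=r.camera("side"); i=c["pixels"][130:300,230:450]; cv2.imwrite("pics/s1.png",cv2.resize(i,None,fx=3.5,fy=3.5))
```

```text
turn [-0.001  0.001  0.   ] shift [ 2.9  1.7 90.1] pos [ 0.5629 -0.0786  0.1201] [-3.141e+00  1.000e-03  1.600e+00] gap 87.2
```

View pics/s1.png

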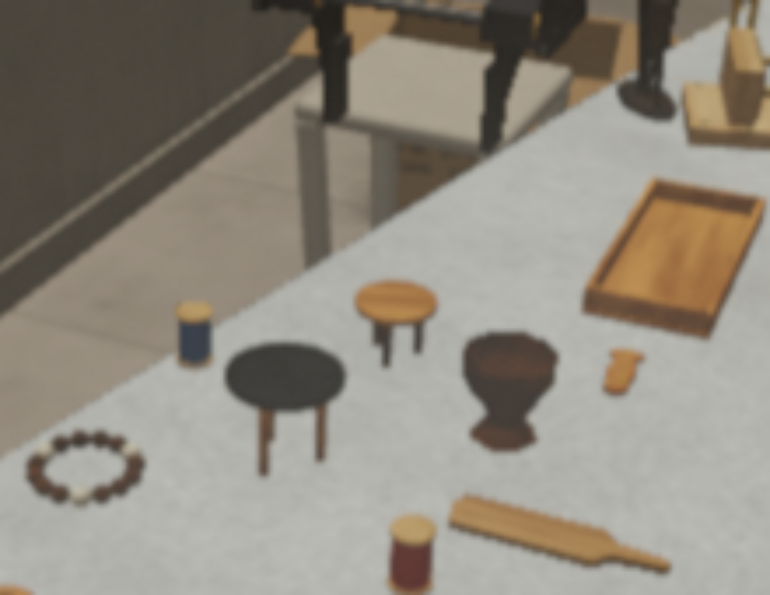

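The fingers at crop (335,60) and (500,90) straddle the stool at (396,320) and are clear of the goblet and big stool. Descending.

>>> drive_tool:
  increments:
    - [[0,0,0],[3,1.5,45],87]
    - [[0,0,0],[3,1.5,75],87]
    - [[0,0,0],[3,1.5,90],87]
    - [[0,0,0],[3,1.5,90],87]
    - [[0,0,0],[3,1.5,90],45]
    - [[0,0,0],[3,1.5,90],45]
    - [[0,0,0],[3,1.5,90],45]
    - [[0,0,0],[3,1.5,90],45]
    - [[0,0,0],[3,1.5,90],45]
    - [[0,0,0],[3,1.5,90],45]
  force: 15

```text
time_s: 3.65
tool_pos: [0.5646, -0.075, 0.0303]
orientation: [3.141, 0.0, 1.6]
force: [-0.2, 0.5, -0.2]
finger_gap: 0.0492
grip_force: 0.0
```

```bash
python3 -c "
from h import *
go(.434,-.274,.11,1.6)"
```

```text
turn [ 0.  0. -0.] shift [-195.2 -136.3  -79.7] pos [ 0.5646 -0.075   0.0303] [3.141 0.    1.6  ] gap 49.2
```

>>> drive_tool:
  increments:
    - [[0,0,0],[0,0,0],43]
    - [[0,0,0],[0,0,0],43]
    - [[0,0,0],[0,0,0],43]
  force: 15

```text
time_s: 3.95
tool_pos: [0.5645, -0.075, 0.03]
orientation: [-3.141, 0.0, 1.6]
force: [0.8, -0.5, -0.2]
finger_gap: 0.0432
grip_force: 0.0
```

Run:
```python
from h import *
c=r.camera("side"); i=c["pixels"][130:280,250:450]; cv2.imwrite("pics/s2.png",cv2.resize(i,None,fx=3.9,fy=3.9,interpolation=cv2.INTER_CUBIC))
print(r.observe()["finger_gap"],r.observe()["grip_force"])
```

```text
0.04333937973662041 0.0
```

View pics/s2.png

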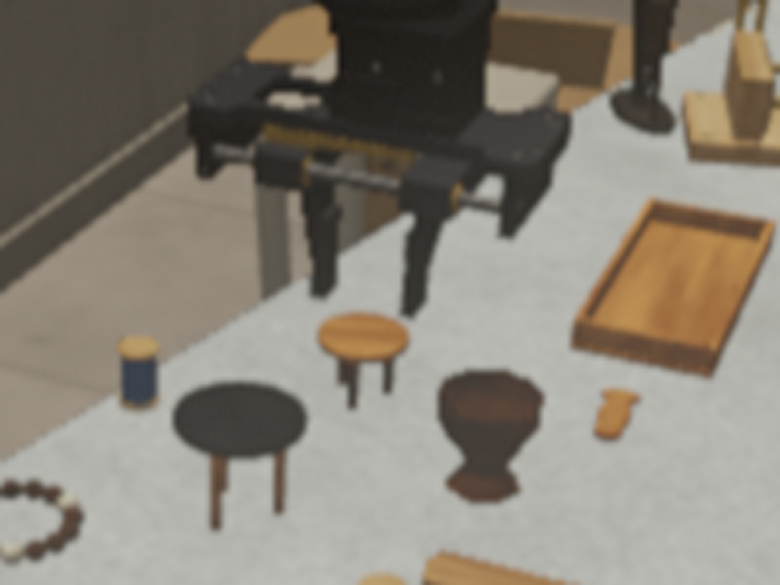

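Run:
```python
from h import *
o=r.observe(); p=o["tool_pos"]; print(p,o["time_s"],r.tip_reach)
f=lambda c,X:(px(c,X)-[250,130])*3.9
c=r.camera("side"); 
for dx in(-.022,.022): print("exp tip",f(c,p+[dx,0,-.008]))
print("stool top",f(c,[.5645,-.0757,.04]))
# seen tips (crop px): left (323,292) , right (412,310)
for n,(u,v) in dict(far=(323,292),near=(412,310),stool=(363,338)).items():
    for z in(.022,.04,.06,.09,.12): print(n,z,ray(c,u/3.9+250,v/3.9+130,z).round(3))
c=r.camera("top"); cv2.imwrite("pics/t2.png",cv2.resize(c["pixels"][170:320,300:500],None,fx=3.9,fy=3.9,interpolation=cv2.INTER_CUBIC))
```

```text
[ 0.56445086 -0.0749661   0.02996245] 4.0 0.008
exp tip [399.8027491  364.32408902]
exp tip [327.30385232 346.67456791]
stool top [365.17044617 326.63907267]
far 0.022 [ 0.615 -0.134  0.022]
far 0.04 [ 0.602 -0.103  0.04 ]
far 0.06 [ 0.587 -0.068  0.06 ]
far 0.09 [ 0.565 -0.015  0.09 ]
far 0.12 [0.543 0.038 0.12 ]
near 0.022 [ 0.56  -0.137  0.022]
near 0.04 [ 0.548 -0.106  0.04 ]
near 0.06 [ 0.536 -0.07   0.06 ]
near 0.09 [ 0.517 -0.018  0.09 ]
near 0.12 [0.499 0.035 0.12 ]
stool 0.022 [ 0.572 -0.093  0.022]
stool 0.04 [ 0.561 -0.063  0.04 ]
stool 0.06 [ 0.548 -0.03   0.06 ]
stool 0.09 [0.528 0.021 0.09 ]
stool 0.12 [0.509 0.071 0.12 ]
```

View pics/t2.png

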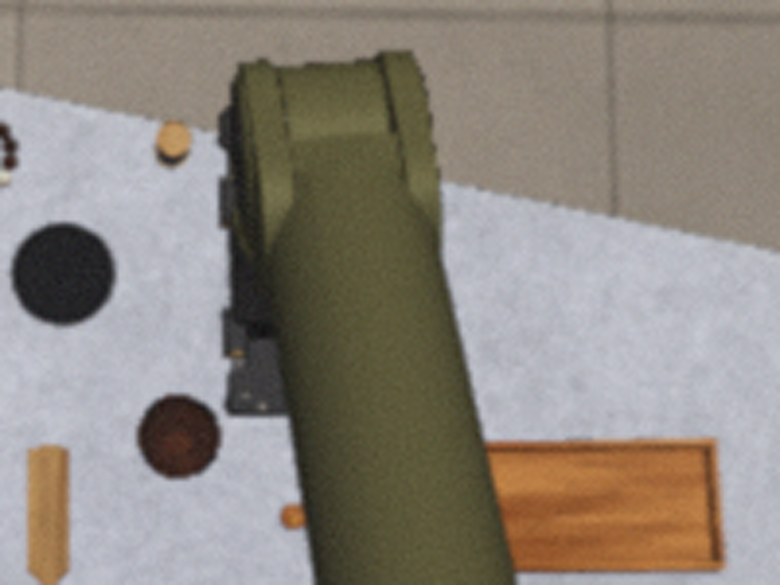

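Run:
```python
from h import *
c=r.camera("side")
for u,v in((335,118),(490,150)): print("s1",[ray(c,u/3.5+230,v/3.5+130,z).round(3) for z in(.112,.13,.15)])
c=r.camera("top")
for u,v in((230,405),(228,205)): print("top body",[ray(c,u/3.9+300,v/3.9+170,z).round(3) for z in(.09,.13)])
```

```text
s1 [array([ 0.644, -0.153,  0.112]), array([ 0.627, -0.113,  0.13 ]), array([ 0.607, -0.07 ,  0.15 ])]
s1 [array([ 0.537, -0.151,  0.112]), array([ 0.524, -0.112,  0.13 ]), array([ 0.51 , -0.068,  0.15 ])]
top body [array([ 0.485, -0.049,  0.09 ]), array([ 0.479, -0.046,  0.13 ])]
top body [array([ 0.614, -0.047,  0.09 ]), array([ 0.604, -0.045,  0.13 ])]
```

The picture shows both fingertips (crop (323,292), (412,310)) ending clearly above the seat (363,338). The fingers really stand about 35 mm higher than the reported z, and s1 gives the same offset. I'll open and descend further, watching the force.

>>> drive_tool:
  increments:
    - [[0,0,0],[0,0,0],87]
    - [[0,0,0],[0,0,0],87]
    - [[0,0,0],[0,0,0],87]
    - [[0,0,0],[0,0,0],87]
    - [[0,0,0],[0,0,0],87]
    - [[0,0,0],[0,0,10],87]
    - [[0,0,0],[0,0,20],87]
    - [[0,0,0],[0,0,30],87]
    - [[0,0,0],[0,0,32],87]
    - [[0,0,0],[0,0,32],87]

```text
time_s: 5.2
tool_pos: [0.5638, -0.0748, -0.0029]
orientation: [-3.14, -0.001, 1.6]
force: [-0.3, 0.1, -0.4]
finger_gap: 0.0869
grip_force: 0.0
```

Run:
```python
from h import *
o=r.observe();print(o["tool_pos"],o["force"],o["finger_gap"])
c=r.camera("side"); i=c["pixels"][130:280,250:450]; cv2.imwrite("pics/s3.png",cv2.resize(i,None,fx=3.9,fy=3.9,interpolation=cv2.INTER_CUBIC))
```

```text
[ 0.56379755 -0.0748156  -0.00292659] [-0.26437478  0.05465481 -0.3713542 ] 0.08685639755449764
```

View pics/s3.png

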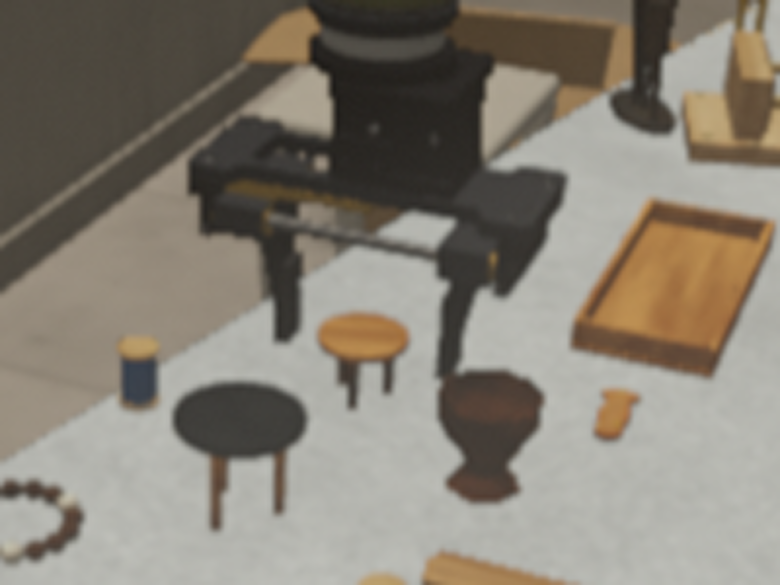

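Run:
```python
from h import *
c=r.camera("side")
print([((px(c,[.615,-.075,z])-[250,130])*3.9).round() for z in(.01,.02,.03,.04)])
print([((px(c,[.513,-.075,z])-[250,130])*3.9).round() for z in(.01,.02,.03,.04)])
print("bracket",[ray(c,505/3.9+250,293/3.9+130,z).round(3) for z in(.06,.07,.08,.09)])
```

```text
[array([281., 354.]), array([281., 338.]), array([282., 323.]), array([282., 308.])]
[array([448., 395.]), array([449., 379.]), array([451., 364.]), array([452., 348.])]
bracket [array([ 0.497, -0.112,  0.06 ]), array([ 0.492, -0.094,  0.07 ]), array([ 0.486, -0.075,  0.08 ]), array([ 0.481, -0.057,  0.09 ])]
```

The tips are now at z ≈ 0.022 (crop (286,338), (450,372)), straddling the seat. Closing.

>>> drive_tool:
  increments:
    - [[0,0,0],[0,0,0],45]
    - [[0,0,0],[0,0,0],45]
    - [[0,0,0],[0,0,0],45]
    - [[0,0,0],[0,0,0],45]
    - [[0,0,0],[0,0,0],45]
    - [[0,0,0],[0,0,0],45]
    - [[0,0,0],[0,0,0],45]
    - [[0,0,0],[0,0,-40],45]
    - [[0,0,0],[0,0,-80],45]
    - [[0,0,0],[0,0,-80],45]
  force: 15

```text
time_s: 6.3
tool_pos: [0.5688, -0.075, 0.0836]
orientation: [3.132, 0.002, 1.6]
force: [0.0, -0.1, -0.6]
finger_gap: 0.051
grip_force: 15.0
```

```bash
python3 -c "
from h import *
go(.434,-.274,.077,1.6)"
```

```text
turn [ 0.01   0.002 -0.   ] shift [-194.9 -140.6    5.7] pos [ 0.5688 -0.075   0.0836] [3.132e+00 2.000e-03 1.600e+00] gap 51.0
```

>>> drive_tool:
  increments:
    - [[0,0,0],[-45,-31,0],45]
    - [[0,0,0],[-90,-62,0],45]
    - [[0,0,0],[-135,-93,0],45]
    - [[0,0,0],[-175,-122,0],45]
    - [[0,0,0],[-195,-136,0],45]
    - [[0,0,0],[-195,-136,0],45]
    - [[0,0,0],[-195,-136,0],45]
    - [[0,0,0],[-195,-136,0],45]

```text
time_s: 7.1
tool_pos: [0.4349, -0.2724, 0.0778]
orientation: [3.141, -0.001, 1.602]
force: [0.4, -0.1, -0.9]
finger_gap: 0.0509
grip_force: 15.0
```

```bash
python3 -c "
from h import *
go(.434,-.274,.003,1.6)"
```

```text
turn [ 0.    -0.001  0.002] shift [-1.7 -1.  74.8] pos [ 0.4349 -0.2724  0.0778] [ 3.141e+00 -1.000e-03  1.602e+00] gap 50.9
```

>>> drive_tool:
  increments:
    - [[0,0,0],[-1,0,35],45]
    - [[0,0,0],[-1,0,60],45]
    - [[0,0,0],[-1,0,70],45]
    - [[0,0,0],[-1,0,74],45]
    - [[0,0,0],[-1,0,74.5],45]
    - [[0,0,0],[-1,0,75],45]
    - [[0,0,0],[-1,0,75],45]

```text
time_s: 7.8
tool_pos: [0.4351, -0.2753, 0.0041]
orientation: [3.14, 0.001, 1.6]
force: [-0.9, -0.8, -0.5]
finger_gap: 0.0513
grip_force: 15.0
```

Run:
```python
from h import *
o=r.observe();print(o["tool_pos"],o["force"])
c=r.camera("side"); i=c["pixels"][110:260,320:520]; cv2.imwrite("pics/s4.png",cv2.resize(i,None,fx=3.9,fy=3.9,interpolation=cv2.INTER_CUBIC))
```

```text
[ 0.43511026 -0.27532319  0.00409008] [-0.94961255 -0.81109253 -0.49981052]
```

View pics/s4.png

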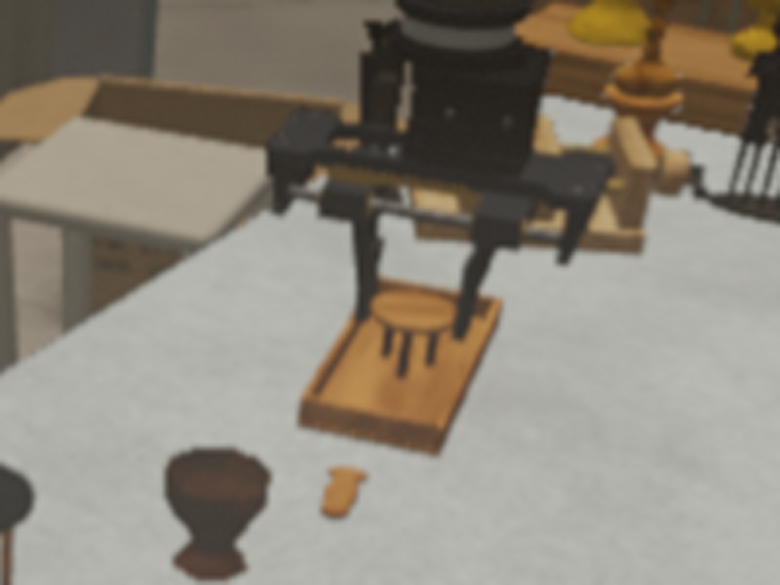

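The stool is upright over the tray's middle (crop (415,330)) with its feet about at the floor. I'll lower it gently and release.

>>> drive_tool:
  increments:
    - [[0,0,0],[0.5,0,1.5],45]
    - [[0,0,0],[0.5,0,2],45]
    - [[0,0,0],[0.5,0,2],45]

```text
time_s: 8.15
tool_pos: [0.4351, -0.2754, 0.0029]
orientation: [3.14, 0.002, 1.6]
force: [-1.8, 0.9, 9.1]
finger_gap: 0.0512
grip_force: 15.0
```

>>> drive_tool:
  increments:
    - [[0,0,0],[0,0,0],66]
    - [[0,0,0],[0,0,0],66]
    - [[0,0,0],[0,0,0],66]
    - [[0,0,0],[0,0,-40],66]
    - [[0,0,0],[0,0,-80],60]
    - [[0,0,0],[0,0,-80],60]

```text
time_s: 8.75
tool_pos: [0.4379, -0.2764, 0.0863]
orientation: [3.134, 0.006, 1.6]
force: [0.0, -0.5, 0.2]
finger_gap: 0.0613
grip_force: 0.0
```

```bash
python3 -c "
from h import *
go(.673,-.013,.08,1.6)"
```

```text
turn [ 0.008  0.006 -0.   ] shift [256.5 242.6   6.5] pos [ 0.4379 -0.2764  0.0863] [3.134 0.006 1.6  ] gap 61.3
```

>>> drive_tool:
  increments:
    - [[0,0,0],[256,244,0],60]
    - [[0,0,0],[256,244,0],60]
    - [[0,0,0],[256,244,0],60]
    - [[0,0,0],[256,244,0],60]
    - [[0,0,0],[256,244,0],60]
    - [[0,0,0],[256,244,0],60]
    - [[0,0,0],[256,244,0],60]
    - [[0,0,0],[256,244,0],60]
    - [[0,0,0],[256,244,0],60]
    - [[0,0,0],[256,244,0],60]

```text
time_s: 9.75
tool_pos: [0.6698, -0.0129, 0.0801]
orientation: [-3.14, 0.001, 1.599]
force: [-1.0, -0.5, -0.4]
finger_gap: 0.0598
grip_force: 0.0
```

```bash
python3 -c "
from h import *
c=r.camera('top')
for n,b,z in [('stool',(420,280,475,318),.045)]: print(n)
go(.673,-.013,-.015,1.6)"
```

```text
stool
turn [-0.001  0.002 -0.003] shift [ 0.8  3.4 95.4] pos [ 0.6698 -0.0138  0.0804] [-3.140e+00  2.000e-03  1.597e+00] gap 59.9
```

>>> drive_tool:
  increments:
    - [[0,0,0],[0.5,3,45],60]
    - [[0,0,0],[0.5,3,75],60]
    - [[0,0,0],[0.5,3,90],60]
    - [[0,0,0],[0.5,3,95],60]
    - [[0,0,0],[0.5,3,95],60]
    - [[0,0,0],[0.5,3,95],18]
    - [[0,0,0],[0.5,3,95],18]
    - [[0,0,0],[0.5,3,95],18]
    - [[0,0,0],[0.5,3,95],18]
    - [[0,0,0],[0.5,3,95],18]
  force: 12

```text
time_s: 10.8
tool_pos: [0.6739, -0.0108, -0.0136]
orientation: [3.141, 0.0, 1.6]
force: [-1.1, -0.2, -0.3]
finger_gap: 0.0283
grip_force: 0.0
```

>>> drive_tool:
  increments:
    - [[0,0,0],[0,0,0],18]
    - [[0,0,0],[0,0,0],18]
    - [[0,0,0],[0,0,0],18]

```text
time_s: 11.1
tool_pos: [0.6739, -0.0108, -0.0138]
orientation: [3.141, 0.0, 1.6]
force: [-0.2, -0.7, 0.8]
finger_gap: 0.0225
grip_force: 12.0
```

```bash
python3 -c "
from h import *
print(r.observe()['grip_force'])
go(.436,-.346,.08,1.6)
go(.432,-.202,.08,1.6)"
```

```text
11.998121682554483
turn [ 0.  0. -0.] shift [-328.2 -247.5  -93.9] pos [ 0.6739 -0.0108 -0.0138] [3.141 0.    1.6  ] gap 22.5
turn [ 0.  0. -0.] shift [-184.1 -247.3  -93.9] pos [ 0.6739 -0.0108 -0.0138] [3.141 0.    1.6  ] gap 22.5
```

>>> drive_tool:
  increments:
    - [[0,0,0],[0,0,-45],18]
    - [[0,0,0],[0,0,-94],18]
    - [[0,0,0],[-184,-247,-94],18]
    - [[0,0,0],[-184,-247,-94],18]
    - [[0,0,0],[-184,-247,-94],18]
    - [[0,0,0],[-184,-247,-94],18]
    - [[0,0,0],[-184,-247,-94],18]
    - [[0,0,0],[-184,-247,-94],18]
    - [[0,0,0],[-184,-247,-94],18]
    - [[0,0,0],[-184,-247,-94],18]

```text
time_s: 12.1
tool_pos: [0.4308, -0.2035, 0.0802]
orientation: [-3.141, 0.001, 1.596]
force: [-0.3, 0.3, -0.1]
finger_gap: 0.0227
grip_force: 12.0
```

>>> drive_tool:
  increments:
    - [[0,0,0],[0,0,0],18]
    - [[0,0,0],[0,0,0],18]
    - [[0,0,0],[0,0,0],18]

```text
time_s: 12.4
tool_pos: [0.4333, -0.2004, 0.08]
orientation: [3.141, -0.001, 1.603]
force: [0.1, -0.4, 0.1]
finger_gap: 0.0227
grip_force: 12.0
```

```bash
python3 -c "
from h import *
go(.432,-.202,-.008,1.6)"
```

```text
turn [ 0.    -0.001  0.003] shift [-1.6 -1.4 88. ] pos [ 0.4333 -0.2004  0.08  ] [ 3.141e+00 -1.000e-03  1.603e+00] gap 22.7
```

>>> drive_tool:
  increments:
    - [[0,0,0],[-1,-1,40],18]
    - [[0,0,0],[-1,-1,70],18]
    - [[0,0,0],[-1,-1,83],18]
    - [[0,0,0],[-1,-1,87],18]
    - [[0,0,0],[-1,-1,88],18]
    - [[0,0,0],[-1,-1,88],18]

```text
time_s: 13.0
tool_pos: [0.4324, -0.2032, -0.0069]
orientation: [3.14, 0.001, 1.6]
force: [0.3, -0.6, 1.0]
finger_gap: 0.0225
grip_force: 12.0
```

>>> drive_tool:
  increments:
    - [[0,0,0],[0,0,1],18]
    - [[0,0,0],[0,0,1.5],18]
    - [[0,0,0],[0,0,1.5],18]

```text
time_s: 13.3
tool_pos: [0.4315, -0.2032, -0.0089]
orientation: [3.141, 0.001, 1.6]
force: [-0.1, -0.9, 0.9]
finger_gap: 0.0228
grip_force: 12.0
```

>>> drive_tool:
  increments:
    - [[0,0,0],[0,0,0.7],18]
    - [[0,0,0],[0,0,1.3],18]
    - [[0,0,0],[0,0,1.3],18]

```text
time_s: 13.6
tool_pos: [0.4321, -0.2034, -0.0095]
orientation: [3.14, 0.001, 1.6]
force: [-1.8, 0.6, 8.4]
finger_gap: 0.0228
grip_force: 12.0
```

>>> drive_tool:
  increments:
    - [[0,0,0],[0,0,0],36]
    - [[0,0,0],[0,0,0],36]
    - [[0,0,0],[0,0,-5],36]
    - [[0,0,0],[0,0,-40],36]
    - [[0,0,0],[0,0,-80],50]
    - [[0,0,-0.05],[90,0,-80],50]
    - [[0,0,-0.05],[90,0,-80],50]
    - [[0,0,-0.05],[90,0,-80],50]
    - [[0,0,-0.05],[90,0,-80],50]
    - [[0,0,-0.05],[90,0,-80],50]

```text
time_s: 14.6
tool_pos: [0.4285, -0.114, 0.0693]
orientation: [-3.142, 0.0, 1.649]
force: [-0.7, -0.2, -0.6]
finger_gap: 0.0496
grip_force: 0.0
```

Run:
```python
from h import *
go(.429,-.112,-.010,1.65)
c=r.camera("side"); i=c["pixels"][110:260,320:520]; cv2.imwrite("pics/s5.png",cv2.resize(i,None,fx=3.9,fy=3.9,interpolation=cv2.INTER_CUBIC))
```

```text
turn [-0.     0.    -0.001] shift [ 2.   0.7 79.3] pos [ 0.4285 -0.114   0.0693] [-3.142  0.     1.649] gap 49.6
```

View pics/s5.png

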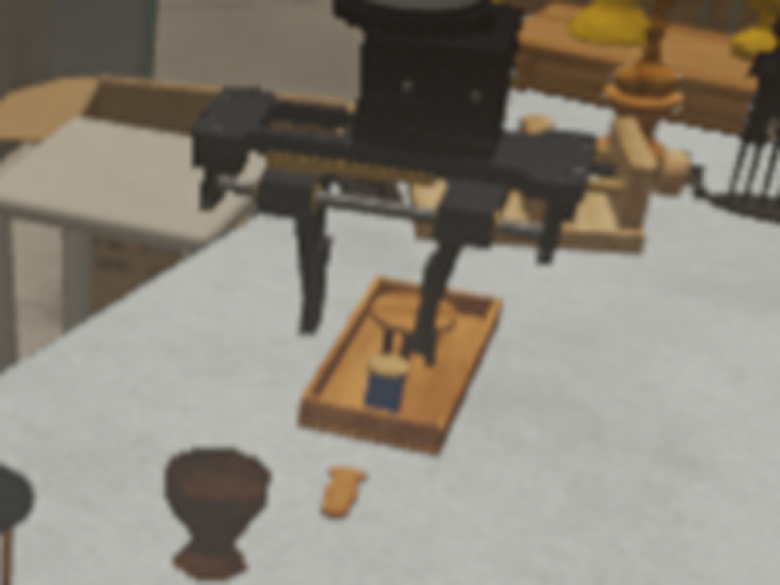

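The spool stands in the near end of the tray (crop (386,380)) with the stool behind it in the middle. The jaws are above the long brooch at (343,490). Descending.

>>> drive_tool:
  increments:
    - [[0,0,0],[2,0.7,40],50]
    - [[0,0,0],[2,0.7,70],50]
    - [[0,0,0],[2,0.7,82],50]
    - [[0,0,0],[2,0.7,86],50]
    - [[0,0,0],[2,0.7,88],50]
    - [[0,0,0],[2,0.7,89],50]
    - [[0,0,0],[2,0.7,89],50]

```text
time_s: 15.35
tool_pos: [0.43, -0.1114, -0.0188]
orientation: [3.14, 0.001, 1.65]
force: [0.2, -0.5, -0.2]
finger_gap: 0.0496
grip_force: 0.0
```

Run:
```python
from h import *
o=r.observe();print(o["tool_pos"],o["force"])
c=r.camera("side"); i=c["pixels"][180:260,360:460]; cv2.imwrite("pics/s6.png",cv2.resize(i,None,fx=7,fy=7,interpolation=cv2.INTER_CUBIC))
for dx in(-.033,.033):print([((px(c,[.429+dx,-.112,z])-[360,180])*7).round() for z in(0,.005,.01)])
```

```text
[ 0.43001584 -0.11136472 -0.01882912] [ 0.18843729 -0.52881175 -0.19701693]
[array([434., 420.]), array([436., 406.]), array([439., 393.])]
[array([226., 370.]), array([228., 356.]), array([230., 342.])]
```

View pics/s6.png

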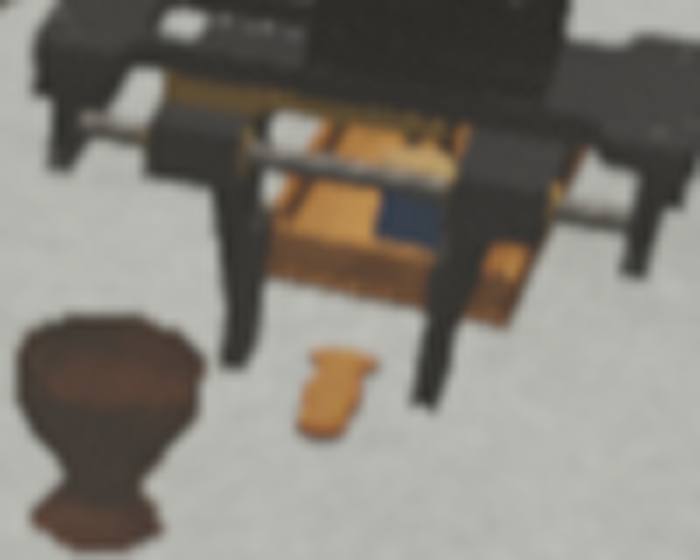

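Tips at (238,365) and (427,405) straddle the brooch (337,393) with z ≈ 4 mm. Closing.

>>> drive_tool:
  increments:
    - [[0,0,0],[1,0,1],50]
    - [[0,0,0],[1,0,1],14]
    - [[0,0,0],[1,0,1],14]
    - [[0,0,0],[1,0,1],14]
    - [[0,0,0],[1,0,1],14]
    - [[0,0,0],[1,0,1],14]
    - [[0,0,0],[1,0,1],14]
    - [[0,0,0],[1,0,1],14]
    - [[0,0,0],[1,0,1],14]
    - [[0,0,0],[1,0,1],14]
  force: 10

```text
time_s: 16.4
tool_pos: [0.429, -0.1099, -0.0208]
orientation: [-3.142, 0.0, 1.65]
force: [0.0, 0.1, -1.0]
finger_gap: 0.0144
grip_force: 0.0
```

```bash
python3 -c "
from h import *
go(.436,-.332,.08,1.65)"
```

```text
turn [-0.  0. -0.] shift [-222.   -10.6 -100.8] pos [ 0.429  -0.1099 -0.0208] [-3.142  0.     1.65 ] gap 14.4
```

>>> drive_tool:
  increments:
    - [[0,0,0],[0,0,0],4]
    - [[0,0,0],[0,0,0],4]
    - [[0,0,0],[0,0,0],4]
    - [[0,0,0],[0,0,0],4]

```text
time_s: 16.8
tool_pos: [0.4293, -0.11, -0.0202]
orientation: [3.141, 0.001, 1.65]
force: [-1.9, 0.5, 6.8]
finger_gap: 0.0043
grip_force: 3.6
```

Run:
```python
from h import *
c=r.camera("side"); i=c["pixels"][180:260,360:460]; cv2.imwrite("pics/s7.png",cv2.resize(i,None,fx=7,fy=7,interpolation=cv2.INTER_CUBIC))
```

View pics/s7.png

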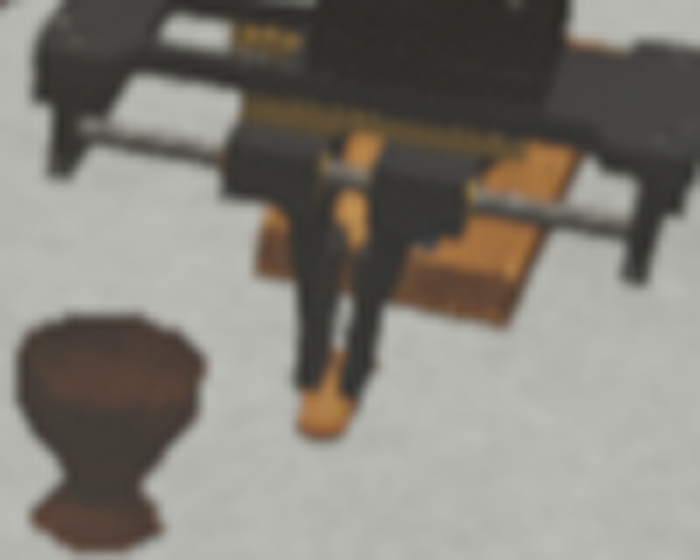

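The fingers closed over the brooch's top because they were too shallow (tips at (315,385), (355,395) ride on it). I'll open and go lower until the table is felt.

>>> drive_tool:
  increments:
    - [[0,0,0],[0,0,0],46]
    - [[0,0,0],[0,0,0],46]
    - [[0,0,0],[0,0,0],46]
    - [[0,0,0],[0,0,0],46]
    - [[0,0,0],[0,0,0],46]
    - [[0,0,0],[1,0,2],46]
    - [[0,0,0],[1,0,3],46]
    - [[0,0,0],[1,0,4],46]
    - [[0,0,0],[1,0,4],46]

```text
time_s: 17.75
tool_pos: [0.4288, -0.1088, -0.025]
orientation: [-3.141, -0.0, 1.65]
force: [0.7, -0.1, -0.6]
finger_gap: 0.0457
grip_force: 0.0
```

>>> drive_tool:
  increments:
    - [[0,0,0],[0,0,1],46]
    - [[0,0,0],[0,0,2],46]
    - [[0,0,0],[0,0,2],46]

```text
time_s: 18.05
tool_pos: [0.4288, -0.1089, -0.0269]
orientation: [-3.141, -0.0, 1.65]
force: [-0.3, 0.8, -0.5]
finger_gap: 0.046
grip_force: 0.0
```

Run:
```python
from h import *
c=r.camera("side"); i=c["pixels"][180:260,360:460]; cv2.imwrite("pics/s8.png",cv2.resize(i,None,fx=7,fy=7,interpolation=cv2.INTER_CUBIC))
```

```text
(no output)
```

View pics/s8.png

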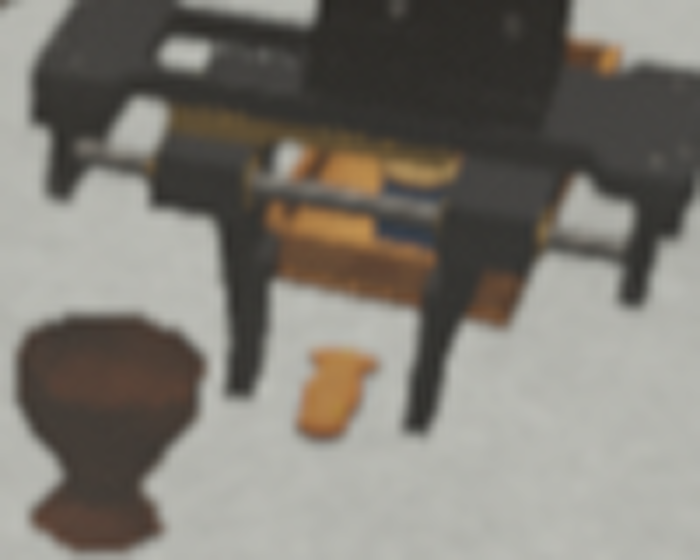

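The brooch (337,393) is undisturbed, and the tips at (240,392) and (417,430) are now about at the table. Closing.

>>> drive_tool:
  increments:
    - [[0,0,0],[0,0,0],8]
    - [[0,0,0],[0,0,0],8]
    - [[0,0,0],[0,0,0],8]
    - [[0,0,0],[0,0,0],8]
    - [[0,0,0],[0,0,0],8]
    - [[0,0,0],[0,0,0],8]
    - [[0,0,0],[0,0,0],8]
    - [[0,0,0],[0,0,0],8]
    - [[0,0,0],[0,0,0],8]
  force: 10

```text
time_s: 19.0
tool_pos: [0.4289, -0.1089, -0.0268]
orientation: [-3.142, 0.0, 1.65]
force: [-0.2, -0.5, 0.3]
finger_gap: 0.0197
grip_force: 9.9
```

```bash
python3 -c "
from h import *
go(.436,-.332,.08,1.65)"
```

```text
turn [-0.  0. -0.] shift [-223.   -10.6 -106.7] pos [ 0.4289 -0.1089 -0.0268] [-3.142  0.     1.65 ] gap 19.7
```

>>> drive_tool:
  increments:
    - [[0,0,0],[0,0,-45],8]
    - [[0,0,0],[0,0,-90],8]
    - [[0,0,0],[0,0,-107],8]
    - [[0,0,0.05],[-45,-2,-107],8]
    - [[0,0,0.05],[-90,-4,-107],8]
    - [[0,0,0.05],[-135,-6,-107],8]
    - [[0,0,0.05],[-180,-8,-107],8]
    - [[0,0,0.05],[-215,-10,-107],8]
    - [[0,0,0.05],[-223,-10.6,-107],8]
    - [[0,0,0.05],[-223,-10.6,-107],8]

```text
time_s: 20.0
tool_pos: [0.4354, -0.3331, 0.0797]
orientation: [-3.141, -0.001, 1.597]
force: [0.4, -0.1, -1.2]
finger_gap: 0.0194
grip_force: 9.9
```

>>> drive_tool:
  increments:
    - [[0,0,0],[0,0,0],8]
    - [[0,0,0],[0,0,0],8]
    - [[0,0,0],[0,0,0],8]

```text
time_s: 20.3
tool_pos: [0.4364, -0.3306, 0.0804]
orientation: [-3.142, 0.0, 1.602]
force: [-0.1, -0.1, -0.4]
finger_gap: 0.0198
grip_force: 9.9
```

```bash
python3 -c "
from h import *
go(.436,-.332,-.02,1.6)"
```

```text
turn [-0.     0.     0.002] shift [ -1.4  -0.4 100.4] pos [ 0.4364 -0.3306  0.0804] [-3.142  0.     1.602] gap 19.8
```

>>> drive_tool:
  increments:
    - [[0,0,0],[-1,-0.4,45],8]
    - [[0,0,0],[-1,-0.4,80],8]
    - [[0,0,0],[-1,-0.4,93],8]
    - [[0,0,0],[-1,-0.4,98],8]
    - [[0,0,0],[-1,-0.4,99],8]
    - [[0,0,0],[-1,-0.4,99],8]

```text
time_s: 20.9
tool_pos: [0.4368, -0.3338, -0.0172]
orientation: [3.14, 0.002, 1.6]
force: [-0.5, -0.1, 0.2]
finger_gap: 0.019
grip_force: 9.9
```

>>> drive_tool:
  increments:
    - [[0,0,0],[0,0,1],8]
    - [[0,0,0],[0,0,2],8]
    - [[0,0,0],[0,0,2],8]

```text
time_s: 21.2
tool_pos: [0.4358, -0.3333, -0.0203]
orientation: [3.141, 0.001, 1.6]
force: [-0.3, 0.2, 0.8]
finger_gap: 0.0192
grip_force: 9.9
```

Expected contact is at about −0.022.

>>> drive_tool:
  increments:
    - [[0,0,0],[0,0,0.8],8]
    - [[0,0,0],[0,0,1.6],8]
    - [[0,0,0],[0,0,1.6],8]

```text
time_s: 21.5
tool_pos: [0.4357, -0.3333, -0.0218]
orientation: [-3.142, 0.0, 1.6]
force: [-0.9, 0.7, 4.0]
finger_gap: 0.0198
grip_force: 10.0
```

>>> drive_tool:
  increments:
    - [[0,0,0],[0,0,0],34]
    - [[0,0,0],[0,0,0],34]
    - [[0,0,0],[0,0,0],34]
    - [[0,0,0],[0,0,-5],34]
    - [[0,0,0],[0,0,-50],34]
    - [[0,0,0],[0,0,-102],60]
    - [[0,0,0],[0,0,-102],60]

```text
time_s: 22.2
tool_pos: [0.4401, -0.3359, 0.0867]
orientation: [3.133, 0.008, 1.6]
force: [0.3, -0.2, -0.7]
finger_gap: 0.0435
grip_force: 0.0
```

>>> drive_tool:
  increments:
    - [[0,0,-0.25],[463,45,0],60]
    - [[0,0,-0.25],[463,45,0],60]
    - [[0,0,-0.25],[463,45,0],60]
    - [[0,0,-0.25],[463,45,0],60]
    - [[0,0,-0.25],[463,45,0],60]
    - [[0,0,-0.25],[463,45,0],60]
    - [[0,0,-0.25],[463,45,0],60]
    - [[0,0,-0.25],[463,45,0],60]
    - [[0,0,-0.25],[463,45,0],60]
    - [[0,0,-0.25],[463,45,0],60]

```text
time_s: 23.2
tool_pos: [0.4667, 0.1376, 0.0804]
orientation: [3.139, -0.002, 1.857]
force: [0.3, -0.4, -0.1]
finger_gap: 0.06
grip_force: 0.0
```

>>> drive_tool:
  increments:
    - [[0,0,0],[0,0,0],60]
    - [[0,0,0],[0,0,0],60]
    - [[0,0,0],[0,0,0],60]

```text
time_s: 23.5
tool_pos: [0.4672, 0.1292, 0.0794]
orientation: [-3.141, 0.001, 1.847]
force: [-0.8, -1.2, -0.7]
finger_gap: 0.0596
grip_force: 0.0
```

Run:
```python
from h import *
go(.467,.131,-.015,1.85)
c=r.camera("top"); cv2.imwrite("pics/t3.png",cv2.resize(c["pixels"][250:350,380:500],None,fx=6,fy=6,interpolation=cv2.INTER_CUBIC))
```

```text
turn [-0.001  0.001 -0.003] shift [ 1.9  0.4 94.4] pos [0.4672 0.1292 0.0794] [-3.141e+00  1.000e-03  1.847e+00] gap 59.6
```

View pics/t3.png

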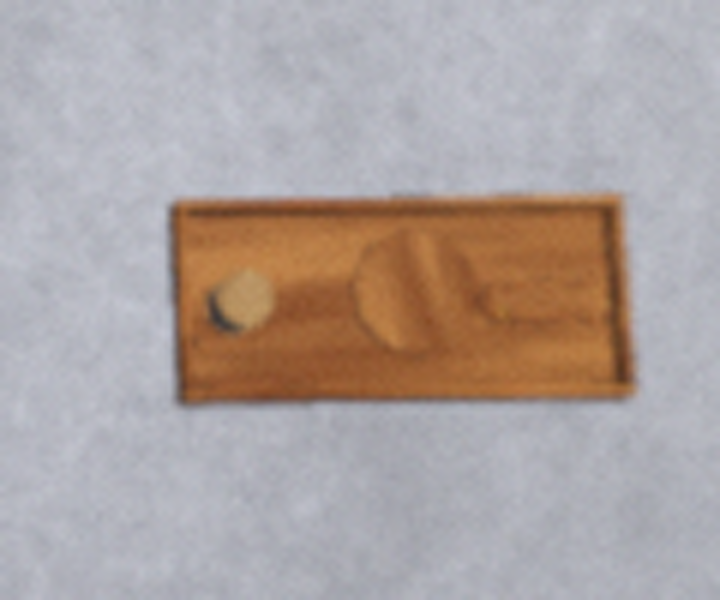

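Viewed from above, the long tray has the spool at left (245,300), the stool in the middle (415,290) and the brooch lying flat at right (about 480–605, 300). All are inside the walls. Next is the red spool.

>>> drive_tool:
  increments:
    - [[0,0,0],[1.5,0.4,45],60]
    - [[0,0,0],[1.5,0.4,75],60]
    - [[0,0,0],[1.5,0.4,90],60]
    - [[0,0,0],[1.5,0.4,95],60]
    - [[0,0,0],[1.5,0.4,95],18]
    - [[0,0,0],[1.5,0.4,95],18]
    - [[0,0,0],[1.5,0.4,95],18]
    - [[0,0,0],[1.5,0.4,95],18]
    - [[0,0,0],[1.5,0.4,95],18]
    - [[0,0,0],[1.5,0.4,95],18]
  force: 12

```text
time_s: 24.55
tool_pos: [0.4674, 0.1326, -0.0151]
orientation: [3.141, 0.0, 1.85]
force: [-0.4, 0.4, -0.5]
finger_gap: 0.0227
grip_force: 12.0
```

>>> drive_tool:
  increments:
    - [[0,0,0],[0,0,0],18]
    - [[0,0,0],[0,0,0],18]
    - [[0,0,0],[0,0,0],18]

```text
time_s: 24.85
tool_pos: [0.4675, 0.1327, -0.0152]
orientation: [3.141, 0.0, 1.85]
force: [-0.1, 0.1, 1.7]
finger_gap: 0.0227
grip_force: 12.0
```

```bash
python3 -c "
from h import *
go(.446-.03*np.sin(.274)*-1,.303-.03,.08,1.85)"
```

```text
turn [ 0.001  0.    -0.   ] shift [138.6  25.9 -95.2] pos [ 0.4675  0.1327 -0.0152] [3.141 0.    1.85 ] gap 22.7
```

>>> drive_tool:
  increments:
    - [[0,0,0],[0,0,-45],18]
    - [[0,0,0],[0,0,-95],18]
    - [[0,0,0],[45,8,-95],18]
    - [[0,0,0],[90,17,-95],18]
    - [[0,0,0],[125,24,-95],18]
    - [[0,0,0],[138,26,-95],18]
    - [[0,0,0],[138,26,-95],18]
    - [[0,0,0],[138,26,-95],18]
    - [[0,0,0],[138,26,-95],18]

```text
time_s: 25.75
tool_pos: [0.4544, 0.2706, 0.0792]
orientation: [-3.141, 0.001, 1.848]
force: [0.0, -0.9, -0.3]
finger_gap: 0.0228
grip_force: 12.0
```

>>> drive_tool:
  increments:
    - [[0,0,0],[0,0,45],18]
    - [[0,0,0],[0,0,75],18]
    - [[0,0,0],[0,0,85],18]
    - [[0,0,0],[0,0,88.5],18]
    - [[0,0,0],[0,0,88.5],18]
    - [[0,0,0],[0,0,88.5],18]

```text
time_s: 26.35
tool_pos: [0.4554, 0.2729, -0.0074]
orientation: [3.139, -0.0, 1.849]
force: [-0.2, -0.4, -0.4]
finger_gap: 0.0226
grip_force: 12.0
```

>>> drive_tool:
  increments:
    - [[0,0,0],[0,0,1],18]
    - [[0,0,0],[0,0,2],18]
    - [[0,0,0],[0,0,2],18]

```text
time_s: 26.65
tool_pos: [0.4549, 0.2728, -0.0102]
orientation: [3.14, 0.0, 1.85]
force: [0.3, 0.1, 2.3]
finger_gap: 0.0228
grip_force: 12.0
```

>>> drive_tool:
  increments:
    - [[0,0,0],[0,0,0],44]
    - [[0,0,0],[0,0,0],44]
    - [[0,0,0],[0,0,0],44]
    - [[0,0,0],[0,0,-40],44]
    - [[0,0,0],[0,0,-90],70]
    - [[0,0,0],[0,0,-90],70]

```text
time_s: 27.25
tool_pos: [0.4576, 0.2755, 0.0849]
orientation: [3.132, -0.001, 1.85]
force: [-0.0, 0.7, 0.8]
finger_gap: 0.0529
grip_force: 0.0
```

>>> drive_tool:
  increments:
    - [[0,0,0],[-78.5,168.5,0],70]
    - [[0,0,0],[-78.5,168.5,0],70]
    - [[0,0,0],[-78.5,168.5,0],70]
    - [[0,0,0],[-78.5,168.5,0],70]
    - [[0,0,0],[-78.5,168.5,0],70]
    - [[0,0,0],[-78.5,168.5,0],70]
    - [[0,0,0],[-78.5,168.5,0],70]

```text
time_s: 27.95
tool_pos: [0.636, 0.2445, 0.0788]
orientation: [-3.14, -0.001, 1.852]
force: [-0.1, 0.6, 0.1]
finger_gap: 0.07
grip_force: 0.0
```

```bash
python3 -c "
from h import *
go(.638,.2445,-.020,1.85)"
```

```text
turn [-0.001 -0.001  0.002] shift [-0.6  2.1 98.8] pos [0.636  0.2445 0.0788] [-3.140e+00 -1.000e-03  1.852e+00] gap 70.0
```

>>> drive_tool:
  increments:
    - [[0,0,0],[0,1.5,45],70]
    - [[0,0,0],[0,1.5,80],70]
    - [[0,0,0],[0,1.5,97],70]
    - [[0,0,0],[0,1.5,101],70]
    - [[0,0,0],[0,1.5,103.5],70]
    - [[0,0,0],[0,1.5,104.5],70]
    - [[0,0,0],[0,1.5,104.5],70]

```text
time_s: 28.65
tool_pos: [0.6402, 0.2444, -0.0237]
orientation: [3.139, -0.0, 1.85]
force: [0.1, -0.4, -0.0]
finger_gap: 0.0699
grip_force: 0.0
```

>>> drive_tool:
  increments:
    - [[0,0,0],[0,0,0],28]
    - [[0,0,0],[0,0,0],28]
    - [[0,0,0],[0,0,0],28]
    - [[0,0,0],[0,0,0],28]
    - [[0,0,0],[0,0,0],28]
    - [[0,0,0],[0,0,0],28]
    - [[0,0,0],[0,0,0],28]
    - [[0,0,0],[0,0,0],28]
    - [[0,0,0],[0,0,0],28]
  force: 10

```text
time_s: 29.55
tool_pos: [0.6392, 0.2438, -0.0254]
orientation: [-3.142, 0.0, 1.85]
force: [0.5, -0.4, 0.7]
finger_gap: 0.0352
grip_force: 10.0
```

```bash
python3 -c "
from h import *
go(.438,.333,.08,1.85)"
```

```text
turn [-0.  0. -0.] shift [ 141.2 -168.8 -105.4] pos [ 0.6392  0.2438 -0.0254] [-3.142  0.     1.85 ] gap 35.2
```

>>> drive_tool:
  increments:
    - [[0,0,0],[0,0,-45],28]
    - [[0,0,0],[0,0,-90],28]
    - [[0,0,0],[0,0,-105],28]
    - [[0,0,0],[141,-169,-105],28]
    - [[0,0,0],[141,-169,-105],28]
    - [[0,0,0],[141,-169,-105],28]
    - [[0,0,0],[141,-169,-105],28]
    - [[0,0,0],[141,-169,-105],28]
    - [[0,0,0],[141,-169,-105],28]
    - [[0,0,0],[141,-169,-105],28]

```text
time_s: 30.55
tool_pos: [0.4388, 0.3322, 0.0797]
orientation: [3.141, 0.001, 1.85]
force: [0.6, -0.2, 0.7]
finger_gap: 0.035
grip_force: 10.0
```

>>> drive_tool:
  increments:
    - [[0,0,0],[0,0,0],28]
    - [[0,0,0],[0,0,0],28]
    - [[0,0,0],[0,0,45],28]
    - [[0,0,0],[0,0,80],28]
    - [[0,0,0],[0,0,93],28]
    - [[0,0,0],[0,0,97.5],28]
    - [[0,0,0],[0,0,98.5],28]
    - [[0,0,0],[0,0,98.5],28]

```text
time_s: 31.35
tool_pos: [0.439, 0.3337, -0.0175]
orientation: [3.139, -0.001, 1.85]
force: [-0.7, -0.1, -0.6]
finger_gap: 0.0351
grip_force: 10.0
```

>>> drive_tool:
  increments:
    - [[0,0,0],[0,0,1],28]
    - [[0,0,0],[0,0,2],28]
    - [[0,0,0],[0,0,2],28]

```text
time_s: 31.65
tool_pos: [0.4382, 0.3329, -0.0204]
orientation: [3.141, 0.0, 1.85]
force: [-0.1, -0.3, 0.4]
finger_gap: 0.035
grip_force: 10.0
```

>>> drive_tool:
  increments:
    - [[0,0,0],[0,0,0.8],28]
    - [[0,0,0],[0,0,0.8],28]
    - [[0,0,0],[0,0,0.8],54]
    - [[0,0,0],[0,0,0.8],54]
    - [[0,0,0],[0,0,0.8],54]
    - [[0,0,0],[0,0,-5],54]
    - [[0,0,0],[0,0,-50],54]
    - [[0,0,0],[0,0,-90],54]
    - [[0,0,0],[0,0,-110],54]
    - [[0,0,0],[0,0,-110],54]

```text
time_s: 32.65
tool_pos: [0.4397, 0.3346, 0.0927]
orientation: [3.135, -0.001, 1.85]
force: [0.2, 0.5, 0.9]
finger_gap: 0.0542
grip_force: 0.0
```

>>> drive_tool:
  increments:
    - [[0,0,0],[-250,50,-60],60]
    - [[0,0,0],[-250,50,-60],60]
    - [[0,0,0],[-250,50,-60],60]
    - [[0,0,0],[-250,50,-60],60]
    - [[0,0,0],[-250,50,-60],60]
    - [[0,0,0],[-250,50,-60],60]
    - [[0,0,0],[-250,50,-60],60]
    - [[0,0,0],[-250,50,-60],60]
    - [[0,0,0],[-250,50,-60],60]

```text
time_s: 33.55
tool_pos: [0.5533, 0.1088, 0.1485]
orientation: [-3.14, -0.001, 1.854]
force: [-0.3, 0.2, -0.2]
finger_gap: 0.06
grip_force: 0.0
```

Run:
```python
from h import *
c=r.camera("top"); a=c["pixels"][180:340,180:340]; s=r.camera("side")["pixels"][150:420,170:500]
a=cv2.resize(a,(390,390),interpolation=cv2.INTER_CUBIC); s=cv2.resize(s,(400,327),interpolation=cv2.INTER_CUBIC)
o=np.zeros((390,790,3),np.uint8); o[:,:390]=a; o[:327,390:]=s; cv2.imwrite("pics/fin.png",o)
for t in("big_stool_centre","bracelet_centre"): print([d["location"] for d in r.spot_in("side",t)][:1])
```

```text
[[0.5786, 0.0643, 0.0613]]
[[0.6646, 0.1249, 0.0096]]
```

View pics/fin.png

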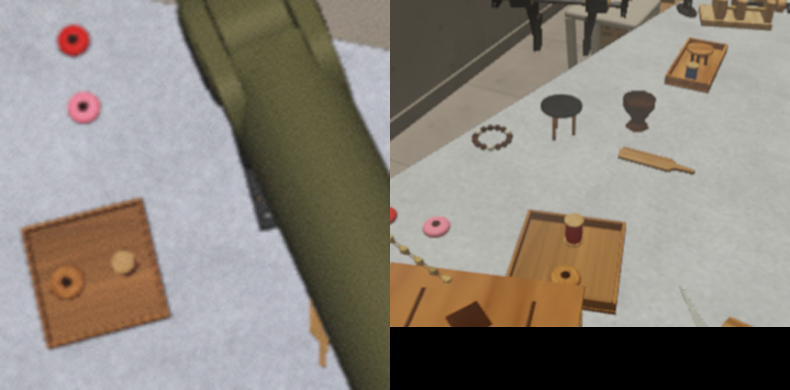

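The square tray holds the upright red spool (left half (123,262)) and the brooch, flat with its dark middle up (67,282). The long tray shows its kit at (695,60), and the big stool and bracelet haven't moved. Handing in.

```bash
python3 -c "
from h import *
print(r.hand_in())"
```

```text
the job is handed in; nothing more can be done
None
```

Both kits are made up and the job is handed in at about 34 s: the long tray holds the small stool in the middle, the blue spool and the long brooch at the ends, and the square tray holds the red spool and the round brooch; the big stool and bracelet were left in place.

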